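# Shear the top copper plate onto the marking pallet

## Task

Slide the top copper plate sideways off the stack in the blue tray, out through the tray's open side, onto the dark marking pallet next to it, and square it into the pallet's corner so that it lies flat with one edge flush against each brass rail. Set the fingertips down softly and work it across with a press of a little over a kilogram, never more than three on anything; do not pick it up. The other plates stay where they are in the tray, and the things lying about are left alone.

Things in the scene. Friction and masses are not known exactly. Their poses are not given: they have to be found in the camera images.
- tray: Blue steel stock tray fixed to the bench, 130 x 98 mm. Walls 42 mm high on its -x, +x and +y sides; its -y side is open, without a lip, towards the pallet. Inside width 124 mm in x; back wall's inner face at y = +50 mm. Origin: under the centre of the stack, on the bench. The stack's top is 38 mm above it, 4 mm below the walls' rims.
- plate1: TOP plate of four, the one to move: copper, 120 (x) x 90 (y) x 8 mm, 0.65 to 0.93 kg, marks flat. Origin: centre of its underside. In the tray only its top and -y edge can be reached. It slides on metal (friction 0.18); fingertips (about 0.4) drag it if pressed on it with 10 to 18 N and slip under less. Land the tips at under 10 mm/s: at 15 mm/s they knock with over 30 N.
- pallet: Dark steel marking pallet, plate 170 (x) x 130 (y) mm on feet, fixed beside the tray's open side, its +y edge 8 to 20 mm from the stack. Origin: centre of its underside, about bench height. Its top is 29 mm above the origin, 0.6 to 1.8 mm lower than the top plate's underside in the stack. Friction as on the stack. Tray, stack and pallet are rigid.
- corner (a point): Point on the pallet's top face where the brass rails' inner faces meet. Axes as the pallet's; lies at x = -72, y = -50, z = 29 mm in its frame. End rail: along x at the pallet's -y edge, 170 mm; side rail: along y at its -x edge, 90 mm; both stand 12 mm above the top face. A plate home in the corner has its origin at +60 (x), +45 mm (y) from this point.
- spray: Bystander: blue spray can with white cap, 52 mm diameter, 160 mm high, standing; origin centre of its underside.
- tape: Bystander: black roll of tape, 72 mm diameter, 19 mm high, lying flat; origin centre of its underside.
- driver: Bystander: red-handled screwdriver, 190 mm long, lying along its x.
- partsbin: Bystander: green open parts bin, 80 (x) x 110 (y) x 50 mm; origin centre of its underside.
- plate2: The second plate of the stack, same as the top one; must stay in the tray. Origin: centre of its underside.
- plate3: The third plate of the stack, same as the top one; must stay in the tray. Origin: centre of its underside.
- plate4: The bottom plate of the stack, same as the top one; must stay in the tray. Origin: centre of its underside.
Not all that is in view belongs to the job. What is shaped like the plate1 but green or turquoise is not meant.

How it is judged:
By the outcome, as a careful person would: the job done as asked, in the order asked, and still so for the second after the job is handed in, with the robot touching nothing.
It also fails if it takes over 64 s, if anything falls off the work surface, if the arm or the gripper's body presses on something with over 40 N, if the wrist force passes 120 N, or if a joint passes its speed limit or range.

## Robot

A 6-joint arm with a two-finger parallel gripper is mounted at the origin on the work surface. World frame = base frame: x ahead of the robot, y to its left, z up, the work surface at z = 0. Lengths are in mm, angles in rad, forces in N, time in s.
With the tool pointing down it reaches from about 275 to 1000 mm from the base axis. Payload 8.4 kg.
Tool frame: the origin (TCP) lies at the very end of the fingers, on their centre line; the grasp point (between the pads) lies 19 mm behind it; z points along the fingers, y is the line along which they close (so a half turn about z gives the same grasp; the last joint's range is limited). The gripper opens to 85 mm and grips with 20 to 120 N. Pads are 22 mm wide; open, the fingers measure 114 mm over their backs; the gripper's body (76 mm by 85 mm) begins 54 mm behind the grasp point. The pads swing forward as they close: fully open they stand 13 mm farther back than shut.
Start: joints at [1.3, 0.353, 1.633, -0, 1.155, -0.002], TCP at [165.983, 602.559, 231.281] pointing down, gripper open.
Joint ranges: [-2.63, 2.63], [-0.92, 2.1], [0.06, 2.66], [-1.3, 4.44], [0, 2.69], [-3.02, 3.02]. Speed limits (rad/s): [2.22, 2.22, 2.79, 3.14, 3.14, 3.14].

## Interface

Orientations are given as [roll, pitch, yaw] about the fixed x, y, z axes, in that order (R = Rz(yaw) Ry(pitch) Rx(roll)).
In Python, from rig import r, vision gives the robot as it stands. The module is installed in compiled form; this text tells all that it offers.
- The arm moves only by the tool play_rows, never from a script. Its argument "steps" is a list of rows, each an object with "delta_pos": the shift along the tool's x, y, z in cm, a list of three; "yaw": the turn about the tool's z in rad; "jaw": the opening in per cent of the stroke, from 0 (shut) to 100 (fully open). A call has exactly 8 rows; each row is the pose to reach, as a shift and turn from the pose commanded when the call began, along the tool's axes at that moment; what a row does not reach only later rows make up. A row lasts 1/10 s, in which the tool goes at most 50 mm and 8.59 degrees, less where a joint would pass 70% of its speed; a pose out of reach is approached as far as the arm can. A call with a gripper value outside its range is refused whole. The fingers move at their own pace and stop on an object; "grip_force" is the grip in N (left out, the last holds). Time passes only in rows, so rows that repeat a pose let the fingers close, or fill a call up. It gives the time, the measured TCP pose, the force, the opening and the grip force at its end, in the units of the state.
- r.sense(): the state, without advancing time (a new reading comes with each control period).
- vision.grab_frame(name): name is "scene" or "top" or "wrist"; returns (picture, depth): 400x640x3 uint8, red, green, blue; 400x640 float32, mm along the optical axis (not along the pixel's ray), 0 where there is no reading.
- vision.calibration(name): a dict with "mtx" (3x3 intrinsics, pixels), "k1" (the pictures are not rectified: a ray, as slopes to the right and down, at radius r is drawn at 1 + k1 r^2 times it, then the intrinsics apply), "extrinsics" (4x4, takes a point from camera to world coordinates). Camera axes: x right, y down, z forward; pixel columns grow to the right and rows downward; lengths in mm; the calibration is good to about 2 mm. A picture is of the moment at which its call begins: read the wrist's pose just before it. calibration takes no time and is no camera call; for the wrist camera it gives the pose at the moment of the call.
- r.sign_off(): hands the job in; it is judged then, once.
Trained networks look in the newest picture that a camera, given by its name, has taken for a name from the list of things; names that differ only in an ending like _2 or _b are one class to them, and where a whole thing is asked for, a point or a joint stands for the part that bears it (a point fixed in the world has none). Each returns a list of dicts, best first, with "conf" (0 to 1); they miss things now and then, are a little off and sometimes report something else, mostly with a low value. They report only what shows in the picture. A call takes as long as a camera call. They do not tell look-alikes from the thing itself.
- vision.cut_out(camera, thing): "region" (400x640 bool, what is visible of it) and "uv" ([column, row] in pixels, amid what is visible of it).
- vision.landmark_of(camera, thing): "uv" ([column, row] in pixels: a listed point, or the origin of a listed thing).
The state is a dict: "clock": time; "qpos": joint angles; "qvel": joint speeds; "joint_efforts": joint torques, N m; "eef_pos": TCP position; "tcp_rot": TCP orientation; "contact_force": force on the tool from outside, world axes, zero at the start; "wrist_torque": the same for the moment, N m; "opening": opening from 0.0 (shut) to 1.0 (fully open); "grasp_force": force on a finger pad.
Only numpy, scipy, OpenCV 4.12 (cv2) and the standard library are available. Lean on these libraries where they do the work, as an engineer would, in place of code of your own. Each camera call takes 0.05 s, during which the arm holds its last target. There are 200 camera calls.

## Working session

There is one attempt and no reset: what is moved stays moved. The work goes in short steps, Python scripts to look and compute and a tool call to move; the robot and the scene stay as the last step left them, time stands still between calls to the robot, and variables do not carry over. Pictures are saved under pics/ and viewed, at most 10 in all, crops included, and the job is handed in when it is done.

Besides the shell and the picture viewer there is one more tool, called after "Call:" as name([rows], argument=value, ...), one row to a line, values as JSON. play_rows: Moves the arm, as the interface text tells. Its arguments: {"type":"object","properties":{"steps":{"type":"array"},"grip_force":{"type":"number"}},"required":["steps"]}

```bash
mkdir -p pics; cat > h.py <<'E'
import numpy as np, cv2
from rig import r, vision
def ray(cal,uv):
    K=np.array(cal['mtx'],float);k1=cal['k1']
    d=np.array([(uv[0]-K[0,2])/K[0,0],(uv[1]-K[1,2])/K[1,1]]);u=d.copy()
    for _ in range(20): u=d/(1+k1*(u@u))
    return np.array([u[0],u[1],1.])
def atz(cal,uv,z):
    T=np.array(cal['extrinsics']);d=T[:3,:3]@ray(cal,uv);o=T[:3,3]
    return o+d*(z-o[2])/d[2]
def atd(cal,uv,dep):
    T=np.array(cal['extrinsics']);return T[:3,:3]@(ray(cal,uv)*dep)+T[:3,3]
def save(n,im): cv2.imwrite('pics/'+n,im[:,:,::-1])
E
python3 - <<'E'
from h import *
s=r.sense();print(s['clock'],s['eef_pos'],s['tcp_rot'],s['contact_force'],s['opening'])
ims=[]
for c in ['scene','top']:
    im,d=vision.grab_frame(c);save(c+'0.png',im);cal=vision.calibration(c)
    print(c,np.round(cal['extrinsics'],2).tolist(),cal['mtx'],cal['k1'])
    for t in ['plate1','pallet','tray','corner']:
        for q in vision.landmark_of(c,t)[:3]:
            u,v=map(int,q['uv']); print(t,round(q['conf'],2),np.round(q['uv'],1),np.round(atd(cal,q['uv'],d[min(v,399),min(u,639)]),0))
E
```

```text
0.0 [165.82235524 602.09397924 230.54302226] [-3.14016821e+00 -1.85607607e-05  2.87282723e+00] [ 0.23789996 -0.80057105 -0.25784212] 0.9950843605820437
scene [[0.87, 0.31, -0.38, 920.46], [0.49, -0.53, 0.69, -802.72], [0.02, -0.79, -0.62, 767.46], [0.0, 0.0, 0.0, 1.0]] [[450.52505331   0.         326.42237091]
 [  0.         450.52505331 196.30852162]
 [  0.           0.           1.        ]] -0.05810281373294843
plate1 0.92 [369.8 210.5] [595.  19.  39.]
plate1 0.81 [163.6 250.7] [ 223. -330.    8.]
plate1 0.68 [283.9 297.9] [ 546. -302.    7.]
pallet 0.61 [354.8 247.4] [ 618. -111.   31.]
pallet 0.47 [395.4 158.7] [557. 277.  38.]
corner 0.66 [317.7 242.5] [ 540. -149.   41.]
top [[0.07, -0.97, 0.22, 235.14], [-1.0, -0.07, 0.02, -3.71], [-0.0, -0.22, -0.97, 1276.68], [0.0, 0.0, 0.0, 1.0]] [[405.16278558   0.         321.99765141]
 [  0.         405.16278558 205.29226849]
 [  0.           0.           1.        ]] -0.08412065554700124
plate1 0.86 [293.4 135.3] [757. 132.   8.]
plate1 0.7 [420.3 208.9] [ 536. -299.    4.]
plate1 0.64 [316.8 186.1] [578.  39.  37.]
pallet 0.76 [359.3 184.7] [596. -96.  28.]
corner 0.81 [378.3 203.3] [ 536. -158.   40.]
```

View pics/top0.png

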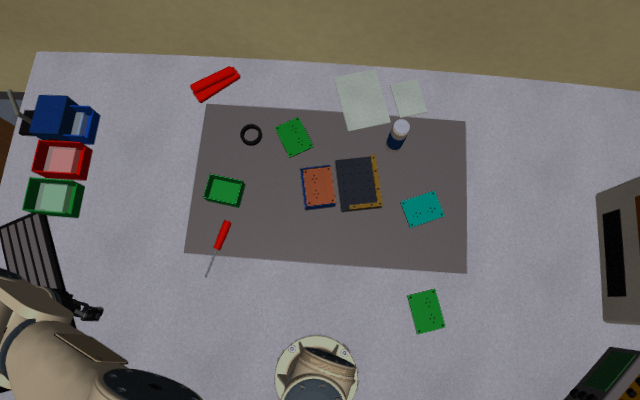

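View pics/scene0.png

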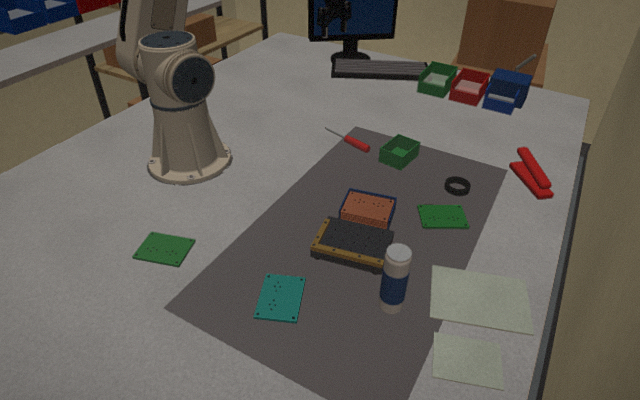

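The copper plate at top-view px (317,187), scene px (369,210), is the only copper one and it sits in the blue tray. The greens at (294,136) and (426,311) and the turquoise one at (422,209) are look-alikes. The pallet is at (359,184), with its brass rails on the right and lower sides. Next I'll measure these from the top view and confirm with a crop.

```bash
python3 - <<'E'
from h import *
for c in ['top','scene']:
    im=cv2.imread('pics/%s0.png'%c);cal=vision.calibration(c)
    hsv=cv2.cvtColor(im,cv2.COLOR_BGR2HSV)
    box=(slice(150,225),slice(290,395)) if c=='top' else (slice(180,280),slice(300,410))
    for nm,lo,hi,z in [('copper',(3,90,90),(14,255,255),38),('brass',(16,120,60),(30,255,255),41)]:
        m=np.zeros(im.shape[:2],np.uint8);m[box]=cv2.inRange(hsv,lo,hi)[box]
        if nm=='copper':m=cv2.morphologyEx(m,cv2.MORPH_CLOSE,np.ones((5,5)))
        p=np.argwhere(m>0)[:,::-1]
        w=np.array([atz(cal,q,z)[:2] for q in p.astype(float)],np.float32)
        rc=cv2.minAreaRect(w);print(c,nm,len(p),np.round(rc[0],1),np.round(rc[1],1),round(rc[2],2))
im=cv2.imread('pics/top0.png')[145:225,285:400]
cv2.imwrite('pics/crop0.png',cv2.resize(im,None,fx=6,fy=6,interpolation=cv2.INTER_CUBIC))
E
```

```text
top copper 1023 [580.1  32.8] [118.7  89.9] 11.05
top brass 378 [ 603.5 -103.4] [169.7 105. ] 10.46
scene copper 1355 [584.5  22.9] [122.5 116.5] 11.38
scene brass 639 [ 606.2 -106.8] [170.2 115. ] 10.42
```

View pics/crop0.png

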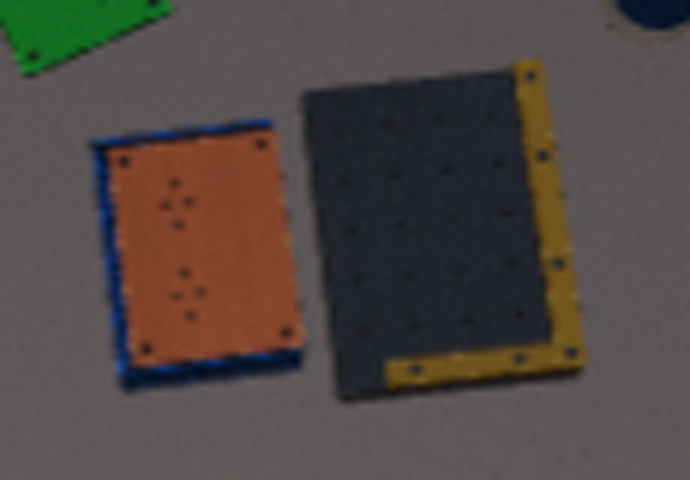

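Call:
play_rows([
  {"delta_pos":[-54.7,-44.9,-7],"yaw":1.2,"jaw":60},
  {"delta_pos":[-54.7,-44.9,-7],"yaw":1.2,"jaw":60},
  {"delta_pos":[-54.7,-44.9,-7],"yaw":1.2,"jaw":60},
  {"delta_pos":[-54.7,-44.9,-7],"yaw":1.2,"jaw":60},
  {"delta_pos":[-54.7,-44.9,-7],"yaw":1.2,"jaw":60},
  {"delta_pos":[-54.7,-44.9,-7],"yaw":1.2,"jaw":60},
  {"delta_pos":[-54.7,-44.9,-7],"yaw":1.2,"jaw":60},
  {"delta_pos":[-54.7,-44.9,-7],"yaw":1.2,"jaw":60},
])

```text
clock: 1.3
eef_pos: [396.4, 275.7, 271.2]
tcp_rot: [3.141, -0.0, 1.667]
contact_force: [1.4, 0.9, 0.7]
opening: 0.602
grasp_force: 0.0
```

The crop confirms it: copper plate in the blue tray on the left, and pallet with brass rails at its right and lower edges. Both are yawed about 11°. Now moving above them.

Call:
play_rows([
  {"delta_pos":[-32.3,16.3,-3],"yaw":-0.09,"jaw":60},
  {"delta_pos":[-32.3,16.3,-3],"yaw":-0.09,"jaw":60},
  {"delta_pos":[-32.3,16.3,-3],"yaw":-0.09,"jaw":60},
  {"delta_pos":[-32.3,16.3,-3],"yaw":-0.09,"jaw":60},
  {"delta_pos":[-32.3,16.3,-3],"yaw":-0.09,"jaw":60},
  {"delta_pos":[-32.3,16.3,-3],"yaw":-0.09,"jaw":60},
  {"delta_pos":[-32.3,16.3,-3],"yaw":-0.09,"jaw":60},
  {"delta_pos":[-32.3,16.3,-3],"yaw":-0.09,"jaw":60},
])

```text
clock: 2.1
eef_pos: [592.8, -31.3, 301.0]
tcp_rot: [3.14, 0.002, 1.76]
contact_force: [-0.2, 0.5, 0.5]
opening: 0.599
grasp_force: 0.0
```

```bash
cat > look.py <<'E'
from h import *
import sys
def rects(im,cal,items,tag=''):
    hsv=cv2.cvtColor(im,cv2.COLOR_RGB2HSV);out={}
    for nm,lo,hi,z in items:
        m=cv2.inRange(hsv,lo,hi)
        if nm=='copper':m=cv2.morphologyEx(m,cv2.MORPH_CLOSE,np.ones((9,9)))
        else: m=cv2.morphologyEx(m,cv2.MORPH_CLOSE,np.ones((9,9)))
        n,lab,st,_=cv2.connectedComponentsWithStats(m)
        if n<2: continue
        k=1+np.argmax(st[1:,4]);m=(lab==k).astype(np.uint8)
        cs,_=cv2.findContours(m,cv2.RETR_EXTERNAL,cv2.CHAIN_APPROX_NONE)
        p=max(cs,key=len)[:,0].astype(float)
        w=np.array([atz(cal,q,z)[:2] for q in p],np.float32)
        rc=cv2.minAreaRect(w);print(tag,nm,st[k].tolist(),'c',np.round(rc[0],1),'size',np.round(rc[1],1),'ang',round(rc[2],2));out[nm]=(m,w,rc)
    return out
E
python3 - <<'E'
from look import *
s=r.sense();im,d=vision.grab_frame('wrist');cal=vision.calibration('wrist');save('w1.png',im)
print(s['clock'],s['eef_pos'],s['tcp_rot'],s['contact_force']);print(np.round(cal['extrinsics'],2).tolist(),cal['mtx'],cal['k1'])
rects(im,cal,[('copper',(3,90,60),(14,255,255),38),('brass',(16,120,50),(30,255,255),41)])
for t in ['plate1','pallet','corner']:
    for q in vision.landmark_of('wrist',t)[:3]: print(t,round(q['conf'],2),np.round(q['uv'],1),np.round(atz(cal,q['uv'],30),1))
E
```

```text
2.1 [592.75925537 -31.34490641 301.01776483] [3.14013346e+00 1.61050277e-03 1.75975223e+00] [-0.20956213  0.49841718  0.48137375]
[[0.98, 0.18, 0.06, 577.08], [0.19, -0.93, -0.3, 46.66], [0.0, 0.31, -0.95, 442.8], [0.0, 0.0, 0.0, 1.0]] [[341.29857191   0.         319.78374624]
 [  0.         341.29857191 201.43078764]
 [  0.           0.           1.        ]] -0.040327604273710765
 copper [266, 60, 109, 83, 8576] c [581.1  35.2] size [121.4  89.9] ang 11.36
 brass [250, 175, 135, 80, 2567] c [ 605.3 -100.2] size [169.  105.7] ang 10.73
plate1 0.93 [ 46.2 292.8] [ 243.2 -293.5   30. ]
plate1 0.88 [475.4  46.4] [741.1 128.7  30. ]
plate1 0.86 [322.4 102. ] [583.5  35.7  30. ]
pallet 0.76 [317.9 197.5] [600.1 -79.8  30. ]
corner 0.55 [268.  237.2] [ 545.7 -145.9   30. ]
```

View pics/w1.png

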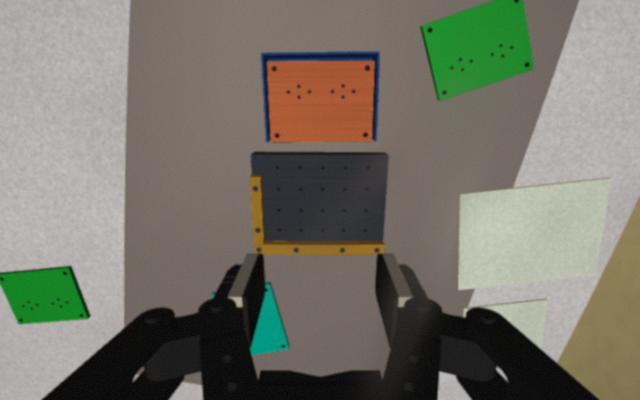

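Same picture from the wrist: copper at (322,102), pallet at (318,197), rails at (258,220) and (318,248). The views agree on plate centre (581,34.5) and home (592,-96). The slide is therefore about -130 along plate y and -13 along x. Going above the plate.

Call:
play_rows([
  {"delta_pos":[3,0,4],"yaw":0,"jaw":60},
  {"delta_pos":[6.7,0.1,8],"yaw":0,"jaw":60},
  {"delta_pos":[6.7,0.1,12],"yaw":0,"jaw":60},
  {"delta_pos":[6.7,0.1,16],"yaw":0,"jaw":60},
  {"delta_pos":[6.7,0.1,20],"yaw":0,"jaw":60},
  {"delta_pos":[6.7,0.1,23],"yaw":0,"jaw":60},
  {"delta_pos":[6.7,0.1,24],"yaw":0,"jaw":60},
  {"delta_pos":[6.7,0.1,24],"yaw":0,"jaw":60},
])

```text
clock: 3.1
eef_pos: [577.3, 39.7, 59.9]
tcp_rot: [-3.139, -0.0, 1.764]
contact_force: [0.5, 0.3, 0.2]
opening: 0.601
grasp_force: 0.0
```

Call:
play_rows([
  {"delta_pos":[-0.3,0.1,0.3],"yaw":0,"jaw":60},
  {"delta_pos":[-0.6,0.3,0.6],"yaw":0,"jaw":60},
  {"delta_pos":[-0.6,0.3,0.9],"yaw":0,"jaw":60},
  {"delta_pos":[-0.6,0.3,1.2],"yaw":0,"jaw":60},
  {"delta_pos":[-0.6,0.3,1.4],"yaw":0,"jaw":60},
  {"delta_pos":[-0.6,0.3,1.6],"yaw":0,"jaw":60},
  {"delta_pos":[-0.6,0.3,1.7],"yaw":0,"jaw":60},
  {"delta_pos":[-0.6,0.3,1.7],"yaw":0,"jaw":60},
])

```text
clock: 3.9
eef_pos: [582.7, 33.3, 43.5]
tcp_rot: [-3.141, -0.0, 1.763]
contact_force: [-0.2, -0.9, -0.7]
opening: 0.602
grasp_force: 0.0
```

```bash
python3 - <<'E'
from look import *
s=r.sense();im,d=vision.grab_frame('wrist');cal=vision.calibration('wrist');save('w2.png',im)
print(s['clock'],s['eef_pos'],s['tcp_rot'],s['contact_force'])
rects(im,cal,[('copper',(3,90,60),(14,255,255),38),('brass',(16,120,50),(30,255,255),41)])
E
```

```text
3.9 [582.72157368  33.26145896  43.46306112] [-3.14124075e+00 -2.86614855e-05  1.76278515e+00] [-0.21241995 -0.88540702 -0.65198373]
 copper [183, 156, 269, 181, 38597] c [580.9  37.5] size [119.8  95.2] ang 11.18
 brass [168, 382, 28, 18, 356] c [521.5 -58.1] size [16.2 12.4] ang 12.45
```

View pics/w2.png

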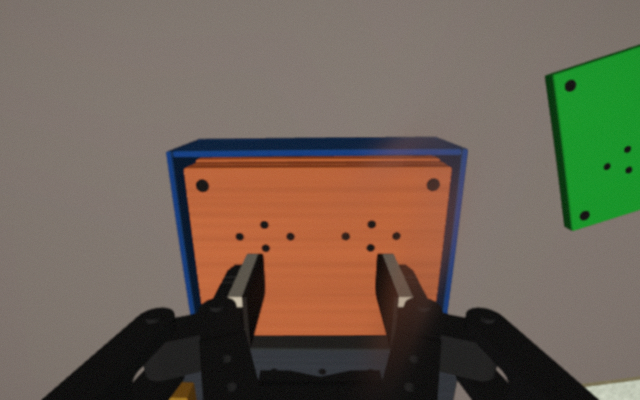

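The wrist view shows the fingertips at px (250,290) and (390,290), centred over the copper plate (183–452, 166–337). Descending slowly now.

Call:
play_rows([
  {"delta_pos":[0,0,0.06],"yaw":0,"jaw":60},
  {"delta_pos":[0,0,0.12],"yaw":0,"jaw":60},
  {"delta_pos":[0,0,0.18],"yaw":0,"jaw":60},
  {"delta_pos":[0,0,0.24],"yaw":0,"jaw":60},
  {"delta_pos":[0,0,0.3],"yaw":0,"jaw":60},
  {"delta_pos":[0,0,0.36],"yaw":0,"jaw":60},
  {"delta_pos":[0,0,0.4],"yaw":0,"jaw":60},
  {"delta_pos":[0,0,0.4],"yaw":0,"jaw":60},
])

```text
clock: 4.75
eef_pos: [582.8, 33.3, 39.6]
tcp_rot: [-3.141, -0.0, 1.763]
contact_force: [0.1, -0.2, -0.0]
opening: 0.597
grasp_force: 0.0
```

Call:
play_rows([
  {"delta_pos":[0,0,0.02],"yaw":0,"jaw":60},
  {"delta_pos":[0,0,0.04],"yaw":0,"jaw":60},
  {"delta_pos":[0,0,0.06],"yaw":0,"jaw":60},
  {"delta_pos":[0,0,0.08],"yaw":0,"jaw":60},
  {"delta_pos":[0,0,0.09],"yaw":0,"jaw":60},
  {"delta_pos":[0,0,0.1],"yaw":0,"jaw":60},
  {"delta_pos":[0,0,0.1],"yaw":0,"jaw":60},
  {"delta_pos":[0,0,0.1],"yaw":0,"jaw":60},
])

```text
clock: 5.55
eef_pos: [582.9, 33.3, 38.7]
tcp_rot: [-3.142, -0.0, 1.763]
contact_force: [0.1, 0.2, -0.6]
opening: 0.6
grasp_force: 0.0
```

Call:
play_rows([
  {"delta_pos":[0,0,0.02],"yaw":0,"jaw":60},
  {"delta_pos":[0,0,0.04],"yaw":0,"jaw":60},
  {"delta_pos":[0,0,0.06],"yaw":0,"jaw":60},
  {"delta_pos":[0,0,0.08],"yaw":0,"jaw":60},
  {"delta_pos":[0,0,0.09],"yaw":0,"jaw":60},
  {"delta_pos":[0,0,0.1],"yaw":0,"jaw":60},
  {"delta_pos":[0,0,0.1],"yaw":0,"jaw":60},
  {"delta_pos":[0,0,0.1],"yaw":0,"jaw":60},
])

```text
clock: 6.35
eef_pos: [582.8, 33.3, 37.6]
tcp_rot: [-3.142, 0.0, 1.763]
contact_force: [0.3, -0.3, 0.4]
opening: 0.598
grasp_force: 0.0
```

Call:
play_rows([
  {"delta_pos":[0,0,0.02],"yaw":0,"jaw":60},
  {"delta_pos":[0,0,0.04],"yaw":0,"jaw":60},
  {"delta_pos":[0,0,0.06],"yaw":0,"jaw":60},
  {"delta_pos":[0,0,0.08],"yaw":0,"jaw":60},
  {"delta_pos":[0,0,0.09],"yaw":0,"jaw":60},
  {"delta_pos":[0,0,0.1],"yaw":0,"jaw":60},
  {"delta_pos":[0,0,0.1],"yaw":0,"jaw":60},
  {"delta_pos":[0,0,0.1],"yaw":0,"jaw":60},
])

```text
clock: 7.15
eef_pos: [582.9, 33.3, 36.7]
tcp_rot: [-3.142, -0.0, 1.763]
contact_force: [0.3, -0.3, 0.3]
opening: 0.6
grasp_force: 0.0
```

Call:
play_rows([
  {"delta_pos":[0,0,0.02],"yaw":0,"jaw":60},
  {"delta_pos":[0,0,0.04],"yaw":0,"jaw":60},
  {"delta_pos":[0,0,0.06],"yaw":0,"jaw":60},
  {"delta_pos":[0,0,0.08],"yaw":0,"jaw":60},
  {"delta_pos":[0,0,0.09],"yaw":0,"jaw":60},
  {"delta_pos":[0,0,0.1],"yaw":0,"jaw":60},
  {"delta_pos":[0,0,0.1],"yaw":0,"jaw":60},
  {"delta_pos":[0,0,0.1],"yaw":0,"jaw":60},
])

```text
clock: 7.95
eef_pos: [582.9, 33.3, 35.6]
tcp_rot: [-3.142, -0.0, 1.763]
contact_force: [-0.2, -0.5, -0.2]
opening: 0.602
grasp_force: 0.0
```

Call:
play_rows([
  {"delta_pos":[0,0,0.02],"yaw":0,"jaw":60},
  {"delta_pos":[0,0,0.04],"yaw":0,"jaw":60},
  {"delta_pos":[0,0,0.06],"yaw":0,"jaw":60},
  {"delta_pos":[0,0,0.08],"yaw":0,"jaw":60},
  {"delta_pos":[0,0,0.09],"yaw":0,"jaw":60},
  {"delta_pos":[0,0,0.1],"yaw":0,"jaw":60},
  {"delta_pos":[0,0,0.1],"yaw":0,"jaw":60},
  {"delta_pos":[0,0,0.1],"yaw":0,"jaw":60},
])

```text
clock: 8.75
eef_pos: [582.9, 33.3, 34.8]
tcp_rot: [3.142, 0.0, 1.763]
contact_force: [-1.3, -0.4, 3.7]
opening: 0.601
grasp_force: 2.1
```

Call:
play_rows([
  {"delta_pos":[0,0,0.005],"yaw":0,"jaw":60},
  {"delta_pos":[0,0,0.01],"yaw":0,"jaw":60},
  {"delta_pos":[0,0,0.015],"yaw":0,"jaw":60},
  {"delta_pos":[0,0,0.02],"yaw":0,"jaw":60},
  {"delta_pos":[0,0,0.025],"yaw":0,"jaw":60},
  {"delta_pos":[0,0,0.03],"yaw":0,"jaw":60},
  {"delta_pos":[0,0,0.03],"yaw":0,"jaw":60},
  {"delta_pos":[0,0,0.03],"yaw":0,"jaw":60},
])

```text
clock: 9.55
eef_pos: [582.9, 33.3, 34.8]
tcp_rot: [3.142, 0.0, 1.763]
contact_force: [-2.9, 0.5, 8.2]
opening: 0.599
grasp_force: 4.0
```

Call:
play_rows([
  {"delta_pos":[0,0,0.01],"yaw":0,"jaw":60},
  {"delta_pos":[0,0,0.02],"yaw":0,"jaw":60},
  {"delta_pos":[0,0,0.03],"yaw":0,"jaw":60},
  {"delta_pos":[0,0,0.035],"yaw":0,"jaw":60},
  {"delta_pos":[-0.1,0,0.035],"yaw":0,"jaw":60},
  {"delta_pos":[-0.2,0,0.035],"yaw":0,"jaw":60},
  {"delta_pos":[-0.3,0,0.035],"yaw":0,"jaw":60},
  {"delta_pos":[-0.4,0,0.035],"yaw":0,"jaw":60},
])

```text
clock: 10.35
eef_pos: [584.4, 29.9, 34.8]
tcp_rot: [3.14, -0.001, 1.762]
contact_force: [-0.9, 4.0, 8.6]
opening: 0.599
grasp_force: 4.6
```

Call:
play_rows([
  {"delta_pos":[-0.15,0,0.01],"yaw":0,"jaw":60},
  {"delta_pos":[-0.3,0,0.02],"yaw":0,"jaw":60},
  {"delta_pos":[-0.45,0,0.03],"yaw":0,"jaw":60},
  {"delta_pos":[-0.6,0,0.03],"yaw":0,"jaw":60},
  {"delta_pos":[-0.75,0,0.03],"yaw":0,"jaw":60},
  {"delta_pos":[-0.9,0,0.03],"yaw":0,"jaw":60},
  {"delta_pos":[-1.05,0,0.03],"yaw":0,"jaw":60},
  {"delta_pos":[-1.2,0,0.03],"yaw":0,"jaw":60},
])

```text
clock: 11.15
eef_pos: [586.7, 18.3, 34.8]
tcp_rot: [3.14, -0.001, 1.762]
contact_force: [-2.1, 4.6, 11.5]
opening: 0.6
grasp_force: 6.1
```

```bash
cat > st.py <<'E'
from look import *
import sys
s=r.sense();im,d=vision.grab_frame('top');cal=vision.calibration('top');save(sys.argv[1],im)
print(s['clock'],s['eef_pos'],s['contact_force'])
rects(im,cal,[('copper',(3,90,60),(14,255,255),37.5)],'top')
im,d=vision.grab_frame('wrist');cal=vision.calibration('wrist');save('w'+sys.argv[1],im)
rects(im,cal,[('copper',(3,90,60),(14,255,255),37.5),('brass',(16,120,50),(30,255,255),41)],'wrist')
E
python3 st.py t3.png
```

```text
11.15 [586.72534376  18.29706077  34.75748959] [-2.05866763  4.55639611 11.50810846]
top copper [0, 165, 5, 18, 48] c [ 549.3 1113.6] size [61.9 15.4] ang 15.69
wrist copper [167, 125, 288, 216, 50070] c [581.5  32.6] size [120.8 104.9] ang 13.69
wrist brass [168, 381, 19, 19, 196] c [528.8 -64.8] size [15.9  7.9] ang 61.04
```

View pics/wt3.png

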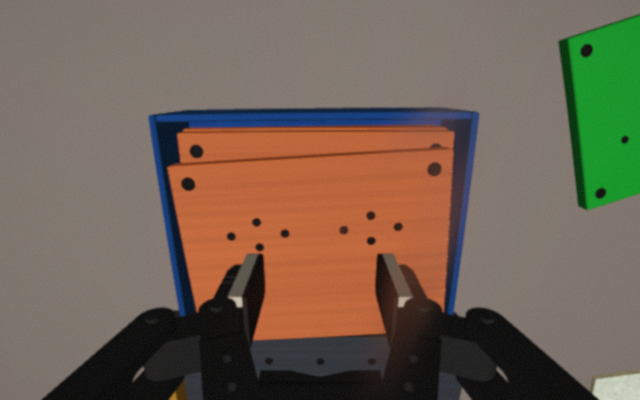

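The plate has twisted about 3.5° counter-clockwise: back holes at (188,184) and (434,169), because the left finger drags more. I'll counter-turn with slightly more press.

Call:
play_rows([
  {"delta_pos":[0,0,0.01],"yaw":0.0,"jaw":60},
  {"delta_pos":[0,0,0.02],"yaw":0.02,"jaw":60},
  {"delta_pos":[0,0,0.025],"yaw":0.04,"jaw":60},
  {"delta_pos":[0,0,0.025],"yaw":0.06,"jaw":60},
  {"delta_pos":[0,0,0.025],"yaw":0.08,"jaw":60},
  {"delta_pos":[0,0,0.025],"yaw":0.1,"jaw":60},
  {"delta_pos":[0,0,0.025],"yaw":0.1,"jaw":60},
  {"delta_pos":[0,0,0.025],"yaw":0.1,"jaw":60},
])

```text
clock: 12.05
eef_pos: [587.4, 17.1, 34.7]
tcp_rot: [3.139, 0.001, 1.663]
contact_force: [-0.7, -3.9, 12.8]
opening: 0.606
grasp_force: 6.5
```

```bash
cat > pl.py <<'E'
from look import *
import sys
# dark holes at the plate's corners & edges via wrist picture: line fit of plate's back edge by holes
s=r.sense();im,d=vision.grab_frame('wrist');cal=vision.calibration('wrist');save(sys.argv[1],im)
z=float(sys.argv[2]) if len(sys.argv)>2 else 38
print(round(s['clock'],2),np.round(s['eef_pos'],1),'rot',np.round(s['tcp_rot'],4),'F',np.round(s['contact_force'],1),'M',np.round(s['wrist_torque'],2))
hsv=cv2.cvtColor(im,cv2.COLOR_RGB2HSV);m=cv2.inRange(hsv,(3,90,60),(14,255,255))
g=cv2.bitwise_not(m)
n,lab,st,c=cv2.connectedComponentsWithStats(g)
for k in range(1,n):
    x,y,w,h,a=st[k]
    if 15<a<400 and 0.6<w/h<1.7: print('hole',a,np.round(c[k],1),np.round(atz(cal,c[k],z)[:2],1))
E
python3 pl.py w4.png
```

```text
12.05 [587.4  17.1  34.7] rot [3.1389e+00 9.0000e-04 1.6632e+00] F [-0.7 -3.9 12.8] M [-0.49  0.37  0.11]
hole 95 [184.3 161.5] [526.5  63.3]
hole 100 [179.  194.1] [523.8  48.9]
hole 33 [392.1 217.3] [616.   46.8]
hole 30 [250.  225.6] [554.6  37.3]
hole 29 [366.4 233.7] [605.9  38.1]
hole 29 [279.4 234.3] [567.6  34.3]
hole 28 [226.7 242. ] [544.4  28.4]
```

The counter-turn slipped: the plate is still at about 14.4°. I'll re-land with closed fingertips at the leading +x quarter, so that the pull itself straightens the plate.

Call:
play_rows([
  {"delta_pos":[0,0,-0.3],"yaw":0,"jaw":60},
  {"delta_pos":[0,0,-1.0],"yaw":0,"jaw":60},
  {"delta_pos":[0,0.5,-1.4],"yaw":0,"jaw":0},
  {"delta_pos":[-0.4,1.2,-1.4],"yaw":-0.05,"jaw":0},
  {"delta_pos":[-0.8,2.1,-1.4],"yaw":-0.1,"jaw":0},
  {"delta_pos":[-0.8,2.1,-1.4],"yaw":-0.1,"jaw":0},
  {"delta_pos":[-0.8,2.1,-1.4],"yaw":-0.1,"jaw":0},
  {"delta_pos":[-0.8,2.1,-1.4],"yaw":-0.1,"jaw":0},
])

```text
clock: 12.9
eef_pos: [607.0, 11.7, 47.3]
tcp_rot: [-3.141, -0.0, 1.762]
contact_force: [-1.1, -0.0, 0.5]
opening: 0.001
grasp_force: 0.0
```

```bash
python3 pl.py w5.png
```

```text
12.9 [607.   11.7  47.3] rot [-3.1409e+00 -2.0000e-04  1.7617e+00] F [-1.1 -0.   0.5] M [-0.02  0.07  0.04]
hole 88 [163.4 125. ] [527.   62.8]
hole 54 [384.5 139.2] [623.7  75. ]
hole 89 [154.7 154.8] [523.8  48.8]
hole 24 [327.  185.3] [602.9  49.5]
hole 28 [219.5 191.5] [554.6  37.2]
hole 25 [302.2 199.1] [592.9  40.8]
hole 27 [246.7 202.4] [567.7  34.3]
hole 29 [196.6 205.3] [544.6  28.4]
hole 24 [223.5 215.8] [557.6  25.6]
hole 48 [385.5 286.2] [642.6   3.1]
hole 54 [184.5 296.4] [542.2 -22.7]
```

Call:
play_rows([
  {"delta_pos":[0,0,0.1],"yaw":0,"jaw":0},
  {"delta_pos":[0,0,0.3],"yaw":0,"jaw":0},
  {"delta_pos":[0,0,0.45],"yaw":0,"jaw":0},
  {"delta_pos":[0,0,0.53],"yaw":0,"jaw":0},
  {"delta_pos":[0,0,0.6],"yaw":0,"jaw":0},
  {"delta_pos":[0,0,0.66],"yaw":0,"jaw":0},
  {"delta_pos":[0,0,0.72],"yaw":0,"jaw":0},
  {"delta_pos":[0,0,0.75],"yaw":0,"jaw":0},
])

```text
clock: 13.75
eef_pos: [607.6, 11.5, 39.9]
tcp_rot: [-3.142, -0.0, 1.763]
contact_force: [0.1, 0.3, -0.2]
opening: -0.001
grasp_force: 0.0
```

Call:
play_rows([
  {"delta_pos":[0,0,0.02],"yaw":0,"jaw":0},
  {"delta_pos":[0,0,0.04],"yaw":0,"jaw":0},
  {"delta_pos":[0,0,0.06],"yaw":0,"jaw":0},
  {"delta_pos":[0,0,0.08],"yaw":0,"jaw":0},
  {"delta_pos":[0,0,0.1],"yaw":0,"jaw":0},
  {"delta_pos":[0,0,0.12],"yaw":0,"jaw":0},
  {"delta_pos":[0,0,0.12],"yaw":0,"jaw":0},
  {"delta_pos":[0,0,0.12],"yaw":0,"jaw":0},
])

```text
clock: 14.55
eef_pos: [607.6, 11.5, 38.7]
tcp_rot: [-3.142, -0.0, 1.763]
contact_force: [-0.2, 0.7, 0.1]
opening: 0.0
grasp_force: 0.0
```

Call:
play_rows([
  {"delta_pos":[0,0,0.02],"yaw":0,"jaw":0},
  {"delta_pos":[0,0,0.04],"yaw":0,"jaw":0},
  {"delta_pos":[0,0,0.06],"yaw":0,"jaw":0},
  {"delta_pos":[0,0,0.08],"yaw":0,"jaw":0},
  {"delta_pos":[0,0,0.1],"yaw":0,"jaw":0},
  {"delta_pos":[0,0,0.12],"yaw":0,"jaw":0},
  {"delta_pos":[0,0,0.12],"yaw":0,"jaw":0},
  {"delta_pos":[0,0,0.12],"yaw":0,"jaw":0},
])

```text
clock: 15.35
eef_pos: [607.6, 11.5, 38.1]
tcp_rot: [3.142, 0.0, 1.763]
contact_force: [-2.2, -0.4, 6.7]
opening: 0.003
grasp_force: 3.4
```

Call:
play_rows([
  {"delta_pos":[0,0,0.015],"yaw":0,"jaw":0},
  {"delta_pos":[0,0,0.03],"yaw":0,"jaw":0},
  {"delta_pos":[0,0,0.05],"yaw":0,"jaw":0},
  {"delta_pos":[-0.15,0,0.055],"yaw":0,"jaw":0},
  {"delta_pos":[-0.35,0,0.055],"yaw":0,"jaw":0},
  {"delta_pos":[-0.55,0,0.055],"yaw":0,"jaw":0},
  {"delta_pos":[-0.8,0,0.055],"yaw":0,"jaw":0},
  {"delta_pos":[-1.0,0,0.055],"yaw":0,"jaw":0},
])

```text
clock: 16.15
eef_pos: [610.4, 2.2, 38.1]
tcp_rot: [3.14, -0.0, 1.763]
contact_force: [-1.1, 3.7, 9.0]
opening: 0.001
grasp_force: 4.6
```

```bash
python3 pl.py w6.png
```

```text
16.15 [610.4   2.2  38.1] rot [ 3.1397e+00 -4.0000e-04  1.7625e+00] F [-1.1  3.7  9. ] M [0.67 0.16 0.  ]
hole 107 [390.1 101.4] [623.6  81.3]
hole 106 [147.4 103.6] [527.4  62.1]
hole 103 [146.5 145. ] [527.8  45.1]
hole 32 [214.5 187.5] [557.9  32. ]
hole 29 [329.6 186.3] [606.7  42. ]
hole 30 [302.4 199.6] [596.3  33.8]
hole 33 [189.2 201.2] [547.5  23.7]
hole 32 [243.2 200.6] [570.9  28.5]
hole 31 [217.5 213.6] [560.4  20.3]
hole 60 [172.  297.2] [542.7 -27.2]
hole 55 [385.5 295.2] [644.2  -6.3]
```

The pull straightens it: the plate is now at 11.6° and 9 mm further along. Re-landing on the centre line near the leading edge.

Call:
play_rows([
  {"delta_pos":[0,0,-0.25],"yaw":0,"jaw":0},
  {"delta_pos":[0,-0.5,-0.4],"yaw":0,"jaw":0},
  {"delta_pos":[-0.35,-1.75,-0.4],"yaw":0,"jaw":0},
  {"delta_pos":[-0.35,-1.75,-0.32],"yaw":0,"jaw":0},
  {"delta_pos":[-0.35,-1.75,-0.24],"yaw":0,"jaw":0},
  {"delta_pos":[-0.35,-1.75,-0.17],"yaw":0,"jaw":0},
  {"delta_pos":[-0.35,-1.75,-0.11],"yaw":0,"jaw":0},
  {"delta_pos":[-0.35,-1.75,-0.07],"yaw":0,"jaw":0},
])

```text
clock: 17.0
eef_pos: [593.2, -5.0, 38.1]
tcp_rot: [3.142, 0.0, 1.763]
contact_force: [-2.8, -0.8, 10.3]
opening: 0.001
grasp_force: 4.9
```

Call:
play_rows([
  {"delta_pos":[0,0,0.02],"yaw":0,"jaw":0},
  {"delta_pos":[0,0,0.04],"yaw":0,"jaw":0},
  {"delta_pos":[0,0,0.06],"yaw":0,"jaw":0},
  {"delta_pos":[0,0,0.07],"yaw":0,"jaw":0},
  {"delta_pos":[-0.15,0,0.08],"yaw":0,"jaw":0},
  {"delta_pos":[-0.35,0,0.08],"yaw":0,"jaw":0},
  {"delta_pos":[-0.55,0,0.08],"yaw":0,"jaw":0},
  {"delta_pos":[-0.8,0,0.08],"yaw":0,"jaw":0},
])

```text
clock: 17.8
eef_pos: [595.4, -12.2, 38.0]
tcp_rot: [3.14, -0.001, 1.763]
contact_force: [-2.5, 3.8, 11.2]
opening: 0.001
grasp_force: 5.6
```

Call:
play_rows([
  {"delta_pos":[-0.2,0,0],"yaw":0,"jaw":0},
  {"delta_pos":[-0.4,0,0],"yaw":0,"jaw":0},
  {"delta_pos":[-0.6,0,0],"yaw":0,"jaw":0},
  {"delta_pos":[-0.8,0,0.01],"yaw":0,"jaw":0},
  {"delta_pos":[-1.0,0,0.02],"yaw":0,"jaw":0},
  {"delta_pos":[-1.2,0,0.02],"yaw":0,"jaw":0},
  {"delta_pos":[-1.4,0,0.02],"yaw":0,"jaw":0},
  {"delta_pos":[-1.6,0,0.02],"yaw":0,"jaw":0},
])

```text
clock: 18.6
eef_pos: [598.6, -28.1, 37.5]
tcp_rot: [3.14, -0.0, 1.763]
contact_force: [-0.5, 3.0, 7.6]
opening: -0.001
grasp_force: 3.6
```

```bash
python3 pl.py w7.png
```

```text
18.6 [598.6 -28.1  37.5] rot [ 3.1398e+00 -3.0000e-04  1.7627e+00] F [-0.5  3.   7.6] M [ 0.56  0.14 -0.03]
hole 134 [437.1  31.3] [623.   79.6]
hole 129 [179.7  32.9] [526.7  60.4]
hole 41 [368.9  80.5] [601.5  57. ]
hole 37 [249.   81.1] [555.2  47.8]
hole 34 [221.4  96.3] [545.2  40. ]
hole 34 [278.2  95.9] [567.4  44.4]
hole 36 [339.8  95.5] [591.5  49.2]
hole 34 [396.6  95.3] [613.7  53.7]
hole 116 [185.5 133.3] [532.1  22.7]
hole 35 [254.4 177.1] [562.6   9.7]
hole 37 [283.1 190.1] [575.6   6.3]
hole 27 [399.3 188.6] [624.7  16.5]
hole 36 [227.8 190.9] [552.1   1.4]
hole 32 [256.5 203.5] [565.1  -1.9]
hole 68 [207.5 288. ] [547.7 -48.6]
```

Call:
play_rows([
  {"delta_pos":[-0.2,0,0.02],"yaw":0,"jaw":0},
  {"delta_pos":[-0.45,0,0.03],"yaw":0,"jaw":0},
  {"delta_pos":[-0.7,0,0.04],"yaw":0,"jaw":0},
  {"delta_pos":[-0.95,0,0.05],"yaw":0,"jaw":0},
  {"delta_pos":[-1.2,0,0.05],"yaw":0,"jaw":0},
  {"delta_pos":[-1.45,0,0.05],"yaw":0,"jaw":0},
  {"delta_pos":[-1.7,0,0.05],"yaw":0,"jaw":0},
  {"delta_pos":[-1.95,0,0.05],"yaw":0,"jaw":0},
])

```text
clock: 19.45
eef_pos: [602.5, -47.2, 37.3]
tcp_rot: [3.139, -0.0, 1.763]
contact_force: [-0.7, 3.9, 10.2]
opening: 0.001
grasp_force: 4.7
```

Call:
play_rows([
  {"delta_pos":[-0.25,0,0.01],"yaw":0,"jaw":0},
  {"delta_pos":[-0.55,0,0.02],"yaw":0,"jaw":0},
  {"delta_pos":[-0.85,0,0.03],"yaw":0,"jaw":0},
  {"delta_pos":[-1.15,0,0.03],"yaw":0,"jaw":0},
  {"delta_pos":[-1.45,0,0.03],"yaw":0,"jaw":0},
  {"delta_pos":[-1.75,0,0.03],"yaw":0,"jaw":0},
  {"delta_pos":[-2.05,0,0.03],"yaw":0,"jaw":0},
  {"delta_pos":[-2.3,0,0.03],"yaw":0,"jaw":0},
])

```text
clock: 20.25
eef_pos: [607.1, -69.8, 37.2]
tcp_rot: [3.139, -0.0, 1.763]
contact_force: [-0.8, 4.8, 11.3]
opening: 0.001
grasp_force: 5.4
```

```bash
python3 pl.py w8.png 37.5
```

```text
20.25 [607.1 -69.8  37.2] rot [ 3.1391e+00 -2.0000e-04  1.7626e+00] F [-0.8  4.8 11.3] M [ 0.78  0.13 -0.  ]
hole 113 [186.4 131.9] [540.9 -18.4]
hole 35 [254.8 176. ] [571.2 -31.6]
hole 25 [399.2 187.9] [633.1 -25. ]
hole 32 [228.2 189.6] [560.7 -39.8]
hole 33 [283.4 189.1] [584.1 -35. ]
hole 32 [256.7 202.5] [573.6 -43.3]
hole 66 [207.3 287.6] [556.  -90.2]
```

View pics/w8.png

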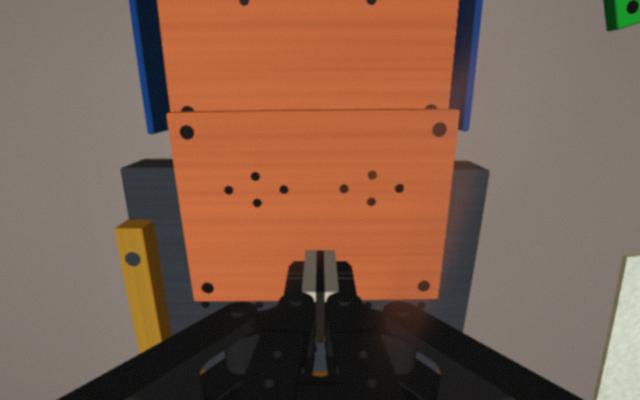

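The wrist view shows the copper plate mostly on the pallet, with its back edge at row 110 leaving the stack. Plate2 is unmoved, and the side rail at (140,270) is about 17 mm to the left.

Call:
play_rows([
  {"delta_pos":[-0.3,0,0],"yaw":0,"jaw":0},
  {"delta_pos":[-0.6,0,0],"yaw":0,"jaw":0},
  {"delta_pos":[-0.9,0,0.01],"yaw":0,"jaw":0},
  {"delta_pos":[-1.2,0,0.01],"yaw":0,"jaw":0},
  {"delta_pos":[-1.5,0,0.02],"yaw":0,"jaw":0},
  {"delta_pos":[-1.75,0,0.02],"yaw":0,"jaw":0},
  {"delta_pos":[-2.0,0,0.02],"yaw":0,"jaw":0},
  {"delta_pos":[-2.2,0,0.02],"yaw":0,"jaw":0},
])

```text
clock: 21.1
eef_pos: [611.2, -91.5, 36.9]
tcp_rot: [3.139, -0.0, 1.763]
contact_force: [-1.4, 4.3, 11.3]
opening: -0.002
grasp_force: 5.3
```

```bash
python3 pl.py w9.png 36.8
```

```text
21.1 [611.2 -91.5  36.9] rot [ 3.1392e+00 -1.0000e-04  1.7626e+00] F [-1.4  4.3 11.3] M [ 0.7   0.16 -0.  ]
hole 123 [435.5  56. ] [637.6   7.7]
hole 118 [181.7  57.5] [540.6 -11.6]
hole 111 [187.6 128.5] [545.2 -38.6]
hole 34 [255.6 172.7] [575.4 -51.8]
hole 37 [284. 186.] [588.2 -55.3]
hole 25 [399.6 185.2] [637.2 -45.5]
hole 33 [228.6 186.6] [564.7 -60.1]
hole 31 [257.4 199.5] [577.8 -63.6]
hole 66 [207.2 285.5] [ 559.9 -111. ]
```

The plate is down on the pallet at 11.4°, with about -29 (y) and -18 (x) left to go. Re-landing on the quarter near the corner to pull toward both rails.

Call:
play_rows([
  {"delta_pos":[0,0,-0.3],"yaw":0,"jaw":0},
  {"delta_pos":[0.4,-0.7,-0.5],"yaw":0,"jaw":0},
  {"delta_pos":[1.3,-2.1,-0.5],"yaw":0,"jaw":0},
  {"delta_pos":[1.3,-2.1,-0.42],"yaw":0,"jaw":0},
  {"delta_pos":[1.3,-2.1,-0.34],"yaw":0,"jaw":0},
  {"delta_pos":[1.3,-2.1,-0.27],"yaw":0,"jaw":0},
  {"delta_pos":[1.3,-2.1,-0.2],"yaw":0,"jaw":0},
  {"delta_pos":[1.3,-2.1,-0.14],"yaw":0,"jaw":0},
])

```text
clock: 21.95
eef_pos: [587.1, -83.3, 37.0]
tcp_rot: [3.141, 0.0, 1.763]
contact_force: [0.0, 0.5, 0.2]
opening: -0.0
grasp_force: 0.0
```

Call:
play_rows([
  {"delta_pos":[0,0,0.02],"yaw":0,"jaw":0},
  {"delta_pos":[0,0,0.04],"yaw":0,"jaw":0},
  {"delta_pos":[0,0,0.06],"yaw":0,"jaw":0},
  {"delta_pos":[0,0,0.07],"yaw":0,"jaw":0},
  {"delta_pos":[0,0,0.07],"yaw":0,"jaw":0},
  {"delta_pos":[0,0,0.07],"yaw":0,"jaw":0},
  {"delta_pos":[0,0,0.07],"yaw":0,"jaw":0},
  {"delta_pos":[0,0,0.07],"yaw":0,"jaw":0},
])

```text
clock: 22.75
eef_pos: [587.1, -83.3, 36.9]
tcp_rot: [3.141, 0.0, 1.763]
contact_force: [-0.6, -0.6, 6.2]
opening: -0.002
grasp_force: 3.0
```

Call:
play_rows([
  {"delta_pos":[0,0,0.02],"yaw":0,"jaw":0},
  {"delta_pos":[0,0,0.04],"yaw":0,"jaw":0},
  {"delta_pos":[-0.1,-0.1,0.055],"yaw":0,"jaw":0},
  {"delta_pos":[-0.3,-0.25,0.06],"yaw":0,"jaw":0},
  {"delta_pos":[-0.5,-0.4,0.06],"yaw":0,"jaw":0},
  {"delta_pos":[-0.75,-0.6,0.06],"yaw":0,"jaw":0},
  {"delta_pos":[-1.0,-0.8,0.06],"yaw":0,"jaw":0},
  {"delta_pos":[-1.2,-1.0,0.06],"yaw":0,"jaw":0},
])

```text
clock: 23.55
eef_pos: [581.0, -96.8, 36.9]
tcp_rot: [3.138, 0.001, 1.763]
contact_force: [1.9, 3.8, 6.8]
opening: 0.003
grasp_force: 3.8
```

```bash
python3 pl.py w10.png 36.8
```

```text
23.55 [581.  -96.8  36.9] rot [3.1382e+00 5.0000e-04 1.7625e+00] F [1.9 3.8 6.8] M [ 0.5  -0.37 -0.02]
hole 119 [256.1  58.2] [538.8 -11.9]
hole 112 [508.8  58.6] [636.    7.5]
hole 94 [489.6 146.5] [639.9 -27.1]
hole 106 [243.1 155.4] [538.7 -50.7]
hole 33 [309.2 196.2] [569.2 -63.1]
hole 29 [395.6 205.9] [607.4 -60.3]
hole 30 [282.6 210.4] [558.9 -71.8]
hole 21 [310.  221.8] [571.8 -74.8]
hole 64 [471.7 297.7] [656.6 -99.1]
```

Call:
play_rows([
  {"delta_pos":[-0.1,-0.1,0.02],"yaw":0,"jaw":0},
  {"delta_pos":[-0.25,-0.2,0.035],"yaw":0,"jaw":0},
  {"delta_pos":[-0.4,-0.35,0.035],"yaw":0,"jaw":0},
  {"delta_pos":[-0.55,-0.5,0.035],"yaw":0,"jaw":0},
  {"delta_pos":[-0.7,-0.65,0.035],"yaw":0,"jaw":0},
  {"delta_pos":[-0.85,-0.75,0.035],"yaw":0,"jaw":0},
  {"delta_pos":[-1.0,-0.85,0.035],"yaw":0,"jaw":0},
  {"delta_pos":[-1.15,-0.95,0.035],"yaw":0,"jaw":0},
])

```text
clock: 24.4
eef_pos: [574.3, -109.7, 36.9]
tcp_rot: [3.137, 0.001, 1.762]
contact_force: [2.9, 3.1, 11.5]
opening: -0.006
grasp_force: 5.2
```

```bash
python3 pl.py w11.png 36.8
```

```text
24.4 [ 574.3 -109.7   36.9] rot [3.1374e+00 6.0000e-04 1.7624e+00] F [ 2.9  3.1 11.5] M [ 0.69 -0.39 -0.04]
hole 130 [277.4  27.7] [538.6 -12.5]
hole 124 [534.4  29.2] [635.8   7. ]
hole 98 [492.  144.8] [634.1 -39.1]
hole 105 [245.  152.7] [532.8 -62.3]
hole 32 [311.2 193.6] [563.2 -74.7]
hole 29 [397.6 204.1] [601.5 -72.2]
hole 31 [284.5 207.6] [552.9 -83.2]
hole 20 [312.1 219.3] [565.8 -86.3]
hole 61 [473.2 296.4] [ 650.5 -111.2]
```

Call:
play_rows([
  {"delta_pos":[-0.15,-0.05,0],"yaw":0,"jaw":0},
  {"delta_pos":[-0.3,-0.1,0],"yaw":0,"jaw":0},
  {"delta_pos":[-0.45,-0.15,0],"yaw":0,"jaw":0},
  {"delta_pos":[-0.6,-0.2,0],"yaw":0,"jaw":0},
  {"delta_pos":[-0.75,-0.25,0],"yaw":0,"jaw":0},
  {"delta_pos":[-0.9,-0.3,0],"yaw":0,"jaw":0},
  {"delta_pos":[-1.05,-0.3,0],"yaw":0,"jaw":0},
  {"delta_pos":[-1.2,-0.3,0],"yaw":0,"jaw":0},
])

```text
clock: 25.25
eef_pos: [573.2, -121.9, 36.9]
tcp_rot: [3.138, 0.0, 1.762]
contact_force: [-0.5, 4.7, 12.5]
opening: 0.002
grasp_force: 6.2
```

```bash
python3 pl.py w12.png 36.8
```

```text
25.25 [ 573.2 -121.9   36.9] rot [3.1382e+00 2.0000e-04 1.7623e+00] F [-0.5  4.7 12.5] M [ 0.97 -0.07  0.04]
hole 107 [252.5 143.6] [534.4 -70.1]
hole 104 [499.4 145.9] [636.5 -51.1]
hole 30 [317.  187.9] [564.4 -83.8]
hole 30 [289.6 201.2] [553.7 -91.9]
hole 22 [403.  201.7] [602.7 -82.8]
hole 59 [260.7 297.2] [ 548.  -142.7]
hole 61 [473.8 297.4] [ 650.1 -123.8]
```

View pics/w12.png

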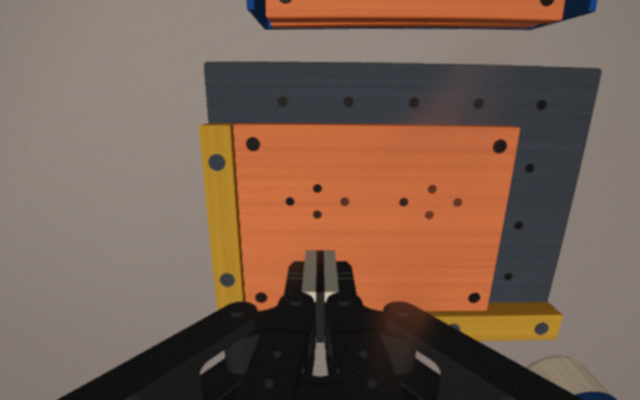

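The wrist view shows the plate in the corner at 10.5°, its edges at the end rail (row 310) and the side rail (col 238). I'll seat it with one firm drag toward each rail.

Call:
play_rows([
  {"delta_pos":[0,-0.12,0.02],"yaw":0,"jaw":0},
  {"delta_pos":[0,-0.24,0.02],"yaw":0,"jaw":0},
  {"delta_pos":[0,-0.36,0.02],"yaw":0,"jaw":0},
  {"delta_pos":[0,-0.48,0.02],"yaw":0,"jaw":0},
  {"delta_pos":[-0.05,-0.6,0.02],"yaw":0,"jaw":0},
  {"delta_pos":[-0.1,-0.66,0.02],"yaw":0,"jaw":0},
  {"delta_pos":[-0.2,-0.7,0.02],"yaw":0,"jaw":0},
  {"delta_pos":[-0.3,-0.72,0.02],"yaw":0,"jaw":0},
])

```text
clock: 26.1
eef_pos: [567.3, -126.3, 36.9]
tcp_rot: [3.137, 0.001, 1.762]
contact_force: [0.6, 5.1, 12.2]
opening: 0.001
grasp_force: 6.5
```

```bash
python3 pl.py w13.png 36.8
```

```text
26.1 [ 567.3 -126.3   36.9] rot [3.1372e+00 7.0000e-04 1.7623e+00] F [ 0.6  5.1 12.2] M [ 0.95 -0.29  0.03]
hole 111 [268.2 135.7] [534.4 -70. ]
hole 110 [516.1 138.3] [636.5 -51. ]
hole 32 [332.5 180.5] [564.3 -83.6]
hole 34 [304.8 193.9] [553.7 -91.8]
hole 63 [274.3 291.5] [ 548.  -142.7]
hole 62 [488.3 291.4] [ 650.1 -123.7]
```

The plate held still while the tips slipped. To be sure of the side rail, I'll re-land at the plate's centre and drag purely in -x.

Call:
play_rows([
  {"delta_pos":[0,0,-0.4],"yaw":0,"jaw":0},
  {"delta_pos":[0.6,0.7,-0.6],"yaw":0,"jaw":0},
  {"delta_pos":[2.4,3.0,-0.6],"yaw":0,"jaw":0},
  {"delta_pos":[2.4,3.0,-0.6],"yaw":0,"jaw":0},
  {"delta_pos":[2.4,3.0,-0.5],"yaw":0,"jaw":0},
  {"delta_pos":[2.4,3.0,-0.38],"yaw":0,"jaw":0},
  {"delta_pos":[2.4,3.0,-0.28],"yaw":0,"jaw":0},
  {"delta_pos":[2.4,3.0,-0.2],"yaw":0,"jaw":0},
])

```text
clock: 26.95
eef_pos: [589.3, -97.7, 37.0]
tcp_rot: [-3.141, -0.0, 1.762]
contact_force: [-0.6, 0.3, -0.1]
opening: -0.002
grasp_force: 0.0
```

Call:
play_rows([
  {"delta_pos":[0,0,0.02],"yaw":0,"jaw":0},
  {"delta_pos":[0,0,0.04],"yaw":0,"jaw":0},
  {"delta_pos":[0,0,0.06],"yaw":0,"jaw":0},
  {"delta_pos":[0,0,0.08],"yaw":0,"jaw":0},
  {"delta_pos":[0,0,0.1],"yaw":0,"jaw":0},
  {"delta_pos":[0,0,0.1],"yaw":0,"jaw":0},
  {"delta_pos":[0,0,0.1],"yaw":0,"jaw":0},
  {"delta_pos":[0,0,0.1],"yaw":0,"jaw":0},
])

```text
clock: 27.75
eef_pos: [589.7, -97.6, 36.9]
tcp_rot: [-3.141, 0.0, 1.763]
contact_force: [-3.1, -1.8, 9.0]
opening: -0.003
grasp_force: 4.4
```

Call:
play_rows([
  {"delta_pos":[0,0,0.02],"yaw":0,"jaw":0},
  {"delta_pos":[0,0,0.03],"yaw":0,"jaw":0},
  {"delta_pos":[0,-0.15,0.04],"yaw":0,"jaw":0},
  {"delta_pos":[0,-0.3,0.04],"yaw":0,"jaw":0},
  {"delta_pos":[0,-0.45,0.04],"yaw":0,"jaw":0},
  {"delta_pos":[0,-0.6,0.04],"yaw":0,"jaw":0},
  {"delta_pos":[0,-0.75,0.04],"yaw":0,"jaw":0},
  {"delta_pos":[0,-0.9,0.04],"yaw":0,"jaw":0},
])

```text
clock: 28.55
eef_pos: [582.9, -99.2, 36.9]
tcp_rot: [3.138, 0.001, 1.763]
contact_force: [2.1, 0.4, 6.3]
opening: -0.002
grasp_force: 2.7
```

```bash
python3 pl.py w14.png 36.8
```

```text
28.55 [582.9 -99.2  36.9] rot [3.1378e+00 1.1000e-03 1.7627e+00] F [2.1 0.4 6.3] M [ 0.08 -0.45 -0.06]
hole 119 [252.3  50.8] [538.9 -11.8]
hole 90 [506.7  51.4] [636.3   7.6]
hole 94 [223.8 190.7] [534.4 -69.9]
hole 26 [286.7 231.5] [564.3 -83.6]
hole 26 [260.8 243.3] [553.6 -91.6]
hole 23 [370.2 243.9] [602.7 -82.5]
hole 16 [287.  255.5] [566.3 -95.4]
```

Press sagged to 6 N there, so I'll repeat it with more.

Call:
play_rows([
  {"delta_pos":[0,0,0.02],"yaw":0,"jaw":0},
  {"delta_pos":[0,0,0.04],"yaw":0,"jaw":0},
  {"delta_pos":[0,-0.1,0.05],"yaw":0,"jaw":0},
  {"delta_pos":[0,-0.2,0.06],"yaw":0,"jaw":0},
  {"delta_pos":[0,-0.35,0.06],"yaw":0,"jaw":0},
  {"delta_pos":[0,-0.5,0.06],"yaw":0,"jaw":0},
  {"delta_pos":[0,-0.65,0.06],"yaw":0,"jaw":0},
  {"delta_pos":[0,-0.8,0.06],"yaw":0,"jaw":0},
])

```text
clock: 29.4
eef_pos: [576.1, -100.9, 36.9]
tcp_rot: [3.136, 0.002, 1.763]
contact_force: [3.2, 0.7, 8.9]
opening: -0.002
grasp_force: 4.2
```

```bash
python3 pl.py w15.png 36.8; python3 -c "
import cv2;im=cv2.imread('pics/w15.png')[130:400,100:420];cv2.imwrite('pics/c15.png',cv2.resize(im,None,fx=2.2,fy=2.2,interpolation=cv2.INTER_CUBIC))"
```

```text
29.4 [ 576.1 -100.9   36.9] rot [3.1358e+00 1.9000e-03 1.7626e+00] F [3.2 0.7 8.9] M [ 0.12 -0.64  0.01]
hole 120 [269.4  49.8] [538.6 -11.8]
hole 114 [522.8  51. ] [635.8   7.5]
hole 93 [239.6 190.1] [534.3 -69.9]
hole 80 [477.4 191.4] [636.5 -50.8]
hole 21 [302.1 230.8] [564.2 -83.6]
hole 23 [276.  242.8] [553.6 -91.7]
hole 24 [385.1 243.2] [602.6 -82.5]
```

View pics/c15.png

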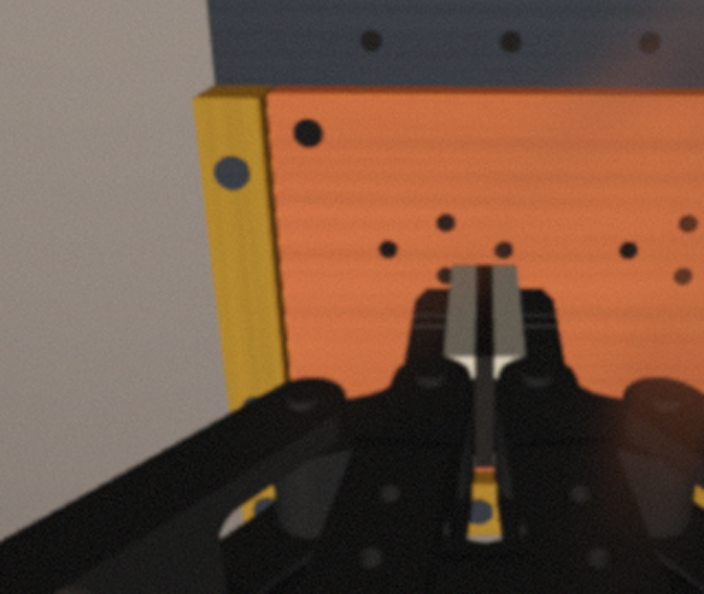

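The crop shows the copper edge flush along the side rail, and the back edge level with the rail's end. The plate no longer moves under the drag toward either rail. Lifting off.

Call:
play_rows([
  {"delta_pos":[0,0,-0.3],"yaw":0,"jaw":0},
  {"delta_pos":[0,0,-1],"yaw":0,"jaw":0},
  {"delta_pos":[0,0,-4],"yaw":0,"jaw":0},
  {"delta_pos":[0,0,-8],"yaw":0,"jaw":0},
  {"delta_pos":[0,0,-12],"yaw":0,"jaw":0},
  {"delta_pos":[3,0,-16],"yaw":0,"jaw":0},
  {"delta_pos":[6,0,-18],"yaw":0,"jaw":0},
  {"delta_pos":[6,0,-18],"yaw":0,"jaw":0},
])

```text
clock: 30.25
eef_pos: [562.5, -39.4, 218.9]
tcp_rot: [3.137, 0.0, 1.764]
contact_force: [-0.6, -0.4, 0.1]
opening: -0.002
grasp_force: 0.0
```

```bash
python3 pl.py w16.png 36.8; python3 -c "
from look import *
im,d=vision.grab_frame('wrist');cal=vision.calibration('wrist')
for z in [37]: rects(im,cal,[('copper',(3,90,60),(14,255,255),z),('brass',(16,120,50),(30,255,255),41)])
im=cv2.imread('pics/w16.png')[100:370,180:500];cv2.imwrite('pics/c16.png',cv2.resize(im,None,fx=2.2,fy=2.2,interpolation=cv2.INTER_CUBIC))"
```

```text
30.25 [562.5 -39.4 218.9] rot [3.1368e+00 3.0000e-04 1.7644e+00] F [-0.6 -0.4  0.1] M [-0.07 -0.02 -0.01]
 copper [291, 50, 134, 100, 12896] c [580.3  34.3] size [117.6  86.9] ang 11.34
 brass [265, 191, 23, 97, 1313] c [ 530.9 -114.4] size [ 19.6 106.3] ang 11.12
```

View pics/c16.png

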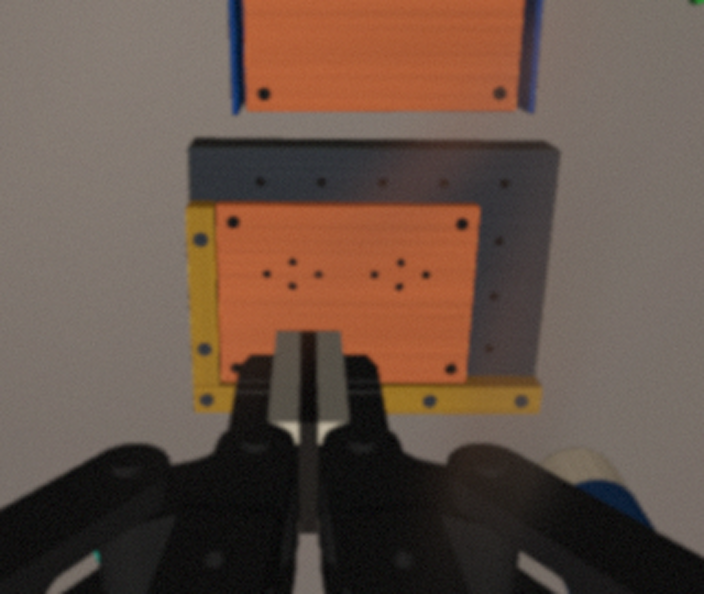

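The final view shows the plate flush on both rails (left edge at x≈217, front edge at y≈383 in the crop). The other plates are still in the tray, and nothing is touching the robot.

```bash
python3 -c "
from rig import r
print(r.sign_off())"
```

```text
the job is handed in; nothing more can be done
None
```

The top copper plate is lying on the pallet with one edge against each brass rail, the other plates are still in the tray, and the job was handed in at about 30 s of the 64 s allowed (fingertip presses read at most about 13 N).

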